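# Stack-height check of spacer plates in a toggle-clamp nest

## Robot

A 6-joint arm with a two-finger parallel gripper is mounted at the origin on a cart in front of the work surface, level with it; the furniture and walls round the work are solid. World frame = base frame: x ahead of the robot, y to its left, z up, the work surface at z = 0. Lengths are in m, angles in rad, forces in N, time in s.
With the tool pointing down it reaches from about 0.25 to 0.775 m from the base axis. Payload 4 kg.
Tool frame: the origin (TCP) lies on the centre line of the jaws, within the pads' length; the fingertips stand 8 mm ahead of it and the grasp point (between the pads) lies 11 mm behind it; z points along the fingers, y is the line along which they close (so a half turn about z gives the same grasp; the last joint's range is limited). The gripper opens to 85 mm and grips with 20 to 120 N. Pads are 22 mm wide; open, the fingers measure 114 mm over their backs; the gripper's body (76 mm by 85 mm) begins 54 mm behind the grasp point. The pads swing forward as they close: fully open they stand 13 mm farther back than shut.
Start: joints at [-1.45, 0.087, 1.371, -0, 1.684, -0.103], TCP at [0.122, -0.536, 0.239] pointing down, gripper open.
Joint ranges: [-3.1, 3.1], [-0.76, 2.03], [0.27, 2.55], [-1.08, 4.22], [0.17, 2.65], [-2.57, 2.57]. Speed limits (rad/s): [2.79, 2.79, 3.14, 3.14, 3.14, 3.14].

## Interface

Orientations are given as [roll, pitch, yaw] about the fixed x, y, z axes, in that order (R = Rz(yaw) Ry(pitch) Rx(roll)).
In Python, from bench import ctrl, fingers, viewer, job, read_t, read_qpos, read_joint_vel, read_effort, read_tool_pos, read_ee_rot, read_contact_force, read_torque, read_finger_gap, read_finger_force gives the robot as it stands. Calls block until the motion is done:
- ctrl.move_pose(position, orientation): joint-space move of the TCP to a pose.
- ctrl.line_to(position, orientation=None, vel=0.15): straight line of the TCP; orientation=None keeps the orientation; vel is the mean speed in m/s.
- ctrl.move_joints(angles): joint-space move.
- fingers.move_gripper(opening, f_grip=None): finger opening in m; f_grip is the grip in N (None keeps the last); returns when the fingers have stopped.
- ctrl.sleep(seconds).
- ctrl.inverse_kinematics(position, orientation): joint angles nearest the present ones, or None.
- viewer.capture(name): name is "scene" or "top" or "wrist"; returns the picture (384x512x3 uint8, blue, green, red); there is no depth.
- viewer.camera_info(name): a dict with "fov_y" (degrees; the focal length in pixels is half the picture's height over the tangent of half this angle, whatever the lens; pixels are square), "cx", "cy" (the principal point, pixels), "k1" (the pictures are not rectified: a ray, as slopes to the right and down, at radius r is drawn at 1 + k1 r^2 times it, then the intrinsics apply), "rvec" (rotation vector, rad) and "tvec" (3), from world to camera coordinates, as OpenCV has them. Camera axes: x right, y down, z forward; pixel columns grow to the right and rows downward; lengths in m; the calibration is good to about 2 mm. A picture is of the moment at which its call begins: read the wrist's pose just before it. camera_info takes no time and is no camera call; for the wrist camera it gives the pose at the moment of the call.
A pose or a line that the arm cannot do raises ctrl.MotionError and nothing moves.
- job.close_job(): hands the job in; it is judged then, once.
Readings, each from a call of its own:
- read_t(): time.
- read_qpos(): joint angles.
- read_joint_vel(): joint speeds.
- read_effort(): joint torques, N m.
- read_tool_pos(): TCP position.
- read_ee_rot(): TCP orientation.
- read_contact_force(): force on the tool from outside, world axes, zero at the start.
- read_torque(): the same for the moment, N m.
- read_finger_gap(): finger opening in m.
- read_finger_force(): force on a finger pad.
Only numpy, scipy, OpenCV 4.12 (cv2) and the standard library are available. Lean on these libraries where they do the work, as an engineer would, in place of code of your own. Each camera call takes 0.05 s, during which the arm holds its last target. There are 200 camera calls.

## Task

Set the empty grey carrier down into the nest of the check fixture, then stack every spacer plate that is on the bench flat in it, in any order. Swing the toggle clamp over onto the carrier, lower the depth probe until its foot rests on the top plate, turn the orange lock lever fully to its locked side, and then swing the clamp fully back open, leaving the loaded carrier in the nest and the probe locked at the height it found. Do not move the probe slide while it is locked, and leave the other things on the bench alone.

Things in the scene. Friction and masses are not known exactly. Their poses are not given: they have to be found in the camera images.
- nest (a point): Fixture on the bench: aluminium base 130 x 275 x 10 mm, six low steel fences (14 mm high) round a nest that takes the carrier with 2.5 mm play, and a red clamp bracket. Point: nest centre, on top of the base. Its frame is the fixture's: x away from the robot, y along the nest, away from the clamp hinge (roughly robot's left), z up.
- clamp_hinge (a point): Point on the clamp's hinge axis (axis = fixture's x), 115 mm towards -y of the nest centre and 96 mm above the base.
- clamp_arm (a joint): Toggle clamp arm (steel bar 20 mm wide, 14 thick, 0.3 kg), rad: 0 = level over the nest, pointing to +y, its rubber foot on the top of the carrier's near end wall; grows as it swings up. Near 1.4 it passes over centre and falls by its weight to the open stop, 1.95, leaning away from the nest; below that it falls onto the carrier (with no carrier, to -0.15). Light friction.
- clamp_handle (a point): Mid-grip of the clamp's red handle, a round bar 16 mm in diameter along the hinge axis, 56 mm free length on the robot's side (-x) of the arm; pinch from above, fingers either side; it turns in the grip. Seen from the hinge point, in the arm's frame (y along the arm, z its top when closed): x -42, y 185, z 30 mm.
- probe (a joint): Travel of the depth probe, m: 0 = up, 0.055 = fully down. It slides through the arm 115 mm from the hinge (over the nest's centre when closed). About 2.5 N moves it; it stays where it is left.
- probe_foot (a point): Centre of the underside of the probe's brass foot (24 mm in diameter). Clamp closed and probe up: 76 mm above the fixture's base.
- probe_knob (a point): Centre of the probe's black knob, 26 mm in diameter, 22 mm high, on top of the rod, 97 mm above the foot's underside. Grip or press it from above when the clamp is closed.
- lock (a joint): Orange lock lever of the probe slide, rad: 0 = unlocked, 1.2 = locked, stops at both. It turns about an axis square to the arm, 68 mm from the hinge, and stays where it is left; 1 N at its pin moves it. It does not brake the slide, it marks the reading as kept.
- lock_pin (a point): Middle of the free part of the lock lever's pin (12 mm in diameter, about 30 mm free height, 74 mm from the lever's axis, on the robot's side of the arm; upright when the clamp is closed). Pushing it about 84 mm towards fixture +y, on an arc that bulges 13 mm towards the robot, locks.
- carrier_mid (a point): Grey carrier, 0.25 kg, 68 x 134 x 80 mm (x, y, z): floor bar 44 mm wide (x), 12 mm thick, open long sides, 8 mm end walls, corner lips; room for plates 60 x 118 mm. Point: its centre, 40 mm above its underside; y along it, z up. Grip the floor bar across x at the middle, between the lips (84 mm apart along y). Fits the nest either way round.
- plate_blue_mid (a point): Blue spacer plate 54 x 110 x 10 mm (x, y, z), 70 g, lying flat; this point is its centre, half-way up. Grip across x. It may be absent.
- plate_white_mid (a point): White spacer plate 54 x 110 x 12 mm (x, y, z), 70 g, lying flat; this point is its centre, half-way up. Grip across x. It may be absent.
- plate_green_mid (a point): Green spacer plate 54 x 110 x 14 mm (x, y, z), 70 g, lying flat; this point is its centre, half-way up. Grip across x. It may be absent.
- plate_yellow_mid (a point): Yellow spacer plate 54 x 110 x 16 mm (x, y, z), 70 g, lying flat; this point is its centre, half-way up. Grip across x. It may be absent.
- septa_jar: Small jar with green lid, 45 mm across, 45 mm high; a bystander, to be left alone. Origin at the centre of its underside.
- tape: Roll of green tape, 69 mm across, 19 mm high; a bystander, to be left alone. Origin at the centre of its underside.
- screwdriver: Orange screwdriver, 192 mm long; a bystander, to be left alone. Origin at the centre of its underside.
- marker: White marker pen with black cap, 128 mm long; a bystander, to be left alone. Origin at the centre of its underside.
Not all that is in view belongs to the job. There is more than one size of the part that bears plate_yellow_mid; the job needs the larger.

How it is judged:
On the way, in this order (a step that is already met when the one before it is completed fails the run):
1. the carrier sits in the nest (x of carrier_mid in the frame of nest between -0.007 and 0.007 m and y of carrier_mid in the frame of nest between -0.007 and 0.007 m and z of carrier_mid in the frame of nest between 0.036 and 0.043 m and angle between carrier_mid's own z axis and vertical below 0.06 rad), for 0.2 s.
2. all plates present lie flat in the carrier, in the nest (all of step 1 and x of plate_blue_mid in the frame of carrier_mid between -0.008 and 0.008 m and y of plate_blue_mid in the frame of carrier_mid between -0.009 and 0.009 m and z of plate_blue_mid in the frame of carrier_mid between -0.026 and 0.027 m and angle between each of plate_blue_mid, plate_white_mid, plate_green_mid, plate_yellow_mid's own z axis and vertical below 0.07 rad and x of plate_white_mid in the frame of carrier_mid between -0.008 and 0.008 m and y of plate_white_mid in the frame of carrier_mid between -0.009 and 0.009 m and z of plate_white_mid in the frame of carrier_mid between -0.025 and 0.027 m and x of plate_green_mid in the frame of carrier_mid between -0.008 and 0.008 m and y of plate_green_mid in the frame of carrier_mid between -0.009 and 0.009 m and z of plate_green_mid in the frame of carrier_mid between -0.024 and 0.027 m and x of plate_yellow_mid in the frame of carrier_mid between -0.008 and 0.008 m and y of plate_yellow_mid in the frame of carrier_mid between -0.009 and 0.009 m and z of plate_yellow_mid in the frame of carrier_mid between -0.023 and 0.027 m), for 0.2 s.
3. the clamp is closed onto the loaded carrier (all of step 2 and value of joint clamp_arm between -0.04 and 0.04 rad), for 0.2 s.
4. the probe's foot rests on the top plate, the lock still open (all of step 3 and ((z of probe_foot in the frame of plate_blue_mid between 0.003 and 0.007 m and x of probe_foot in the frame of plate_blue_mid between -0.027 and 0.027 m and y of probe_foot in the frame of plate_blue_mid between -0.055 and 0.055 m) or (z of probe_foot in the frame of plate_white_mid between 0.004 and 0.008 m and x of probe_foot in the frame of plate_white_mid between -0.027 and 0.027 m and y of probe_foot in the frame of plate_white_mid between -0.055 and 0.055 m) or (z of probe_foot in the frame of plate_green_mid between 0.005 and 0.009 m and x of probe_foot in the frame of plate_green_mid between -0.027 and 0.027 m and y of probe_foot in the frame of plate_green_mid between -0.055 and 0.055 m) or (z of probe_foot in the frame of plate_yellow_mid between 0.006 and 0.01 m and x of probe_foot in the frame of plate_yellow_mid between -0.027 and 0.027 m and y of probe_foot in the frame of plate_yellow_mid between -0.055 and 0.055 m)) and value of joint lock below 0.6 rad), for 0.2 s.
5. the probe is locked at that height, the clamp still closed (all of step 3 and ((z of probe_foot in the frame of plate_blue_mid between 0.003 and 0.007 m and x of probe_foot in the frame of plate_blue_mid between -0.027 and 0.027 m and y of probe_foot in the frame of plate_blue_mid between -0.055 and 0.055 m) or (z of probe_foot in the frame of plate_white_mid between 0.004 and 0.008 m and x of probe_foot in the frame of plate_white_mid between -0.027 and 0.027 m and y of probe_foot in the frame of plate_white_mid between -0.055 and 0.055 m) or (z of probe_foot in the frame of plate_green_mid between 0.005 and 0.009 m and x of probe_foot in the frame of plate_green_mid between -0.027 and 0.027 m and y of probe_foot in the frame of plate_green_mid between -0.055 and 0.055 m) or (z of probe_foot in the frame of plate_yellow_mid between 0.006 and 0.01 m and x of probe_foot in the frame of plate_yellow_mid between -0.027 and 0.027 m and y of probe_foot in the frame of plate_yellow_mid between -0.055 and 0.055 m)) and value of joint lock above 1 rad), for 0.2 s.
At the end, for the whole second after the job is handed in: Carrier flat in the nest (7 mm), every plate present flat in it (8 mm across, 9 mm along, from its middle), clamp arm back open (over 1.75 rad) and at rest, probe locked (lever over 1.0 rad) where its foot met the top plate (2 mm) (all of step 2 and value of joint clamp_arm above 1.75 rad and value of joint lock above 1 rad and value of joint probe above 0.007 m and velocity of joint clamp_arm between -0.1 and 0.1 rad/s); the robot touches nothing.
It fails at once if the probe slide is moved while it is locked (value of joint lock above 1 rad and (velocity of joint probe above 0.04 m/s or velocity of joint probe below -0.04 m/s)).
It fails at once if another thing on the bench is pushed away (over 50 mm) (distance of any of septa_jar, tape, screwdriver, marker from where it was at the start of the episode above 0.05 m).
Of plate_blue, plate_white, plate_green, plate_yellow only 2 to 4 are there at a start; the rules pass over those that are not, and their reading is None.
At some moment in a run one of plate_blue, plate_white, plate_green, plate_yellow may be knocked a few centimetres aside while the robot is not near it.
Once in a run the grip may slacken for a moment while it holds something.
It also fails if it takes over 210 s, if anything falls off the work surface, if the arm or the gripper's body presses on something with over 40 N, if the wrist force passes 120 N, or if a joint passes its speed limit or range.

## Working session

There is one attempt and no reset: what is moved stays moved. The work goes in short steps, each a Python script; the robot and the scene stay as the last script left them, time stands still between calls to the robot, and variables do not carry over. Pictures are saved under pics/ and viewed, at most 16 in all, crops included, and the job is handed in when it is done.

```bash
mkdir -p pics; ls
python3 - <<'E'
from bench import *
import cv2
for n in("scene","top"):
    cv2.imwrite(f"pics/{n}0.png",viewer.capture(n)); print(n,viewer.camera_info(n))
print(viewer.camera_info("wrist"),read_tool_pos(),read_ee_rot(),read_t(),read_finger_gap())
E
```

```text
pics
scene {'fov_y': 51.82468721472281, 'cx': 252.64310892126974, 'cy': 195.57191463256194, 'k1': -0.10514022756161207, 'rvec': array([ 1.30874316, -2.14650924,  0.98974761]), 'tvec': array([0.38778651, 0.37047061, 0.88273343])}
top {'fov_y': 42.87908392547562, 'cx': 259.1830145308089, 'cy': 189.35777436830915, 'k1': -0.06760213590002902, 'rvec': array([ 2.14490302, -2.1205434 ,  0.16836892]), 'tvec': array([0.12621489, 0.5864275 , 1.26708178])}
{'fov_y': 71.39589117440934, 'cx': 252.32807974305115, 'cy': 190.94867313801225, 'k1': -0.03046772346295733, 'rvec': array([-2.2572428 ,  1.80025182,  0.28410499]), 'tvec': array([-0.54819193, -0.04070889,  0.38028864])} [ 0.12201605 -0.53584744  0.23823833] [-3.13958063e+00 -2.18122240e-04  2.23794750e-01] 0.1 0.08559647828578885
```

View pics/top0.png

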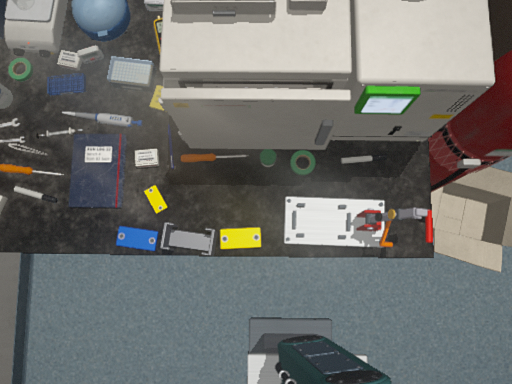

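View pics/scene0.png

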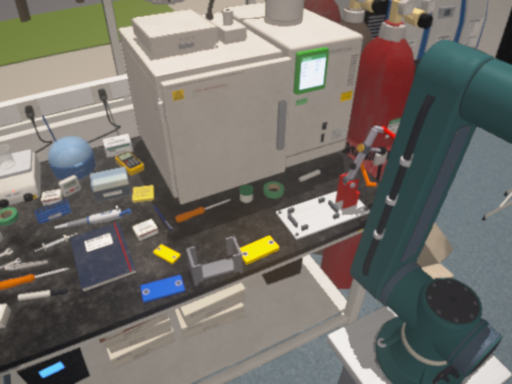

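```bash
cat > h.py <<'E'
from bench import *
import cv2, numpy as np
from scipy.spatial.transform import Rotation as Rn
def cam(n):
    c=viewer.camera_info(n); f=192/np.tan(np.radians(c['fov_y']/2))
    K=np.array([[f,0,c['cx']],[0,f,c['cy']],[0,0,1]]); return K,np.array([c['k1'],0,0,0.]),np.array(c['rvec']),np.array(c['tvec'])
def ray(c,uv):
    K,d,r,t=c; R=cv2.Rodrigues(r)[0]
    p=cv2.undistortPoints(np.array(uv,float).reshape(-1,1,2),K,d)[:,0]
    return -R.T@t,np.c_[p,np.ones(len(p))]@R
def plane(c,uv,z):
    o,v=ray(c,uv); return o+v*((z-o[2])/v[:,2])[:,None]
def proj(c,P): return cv2.projectPoints(np.array(P,float).reshape(-1,1,3),c[2],c[3],c[0],c[1])[0][:,0]
def shot(n):
    c=cam(n); return c,viewer.capture(n)
HSV=dict(blue=((100,150,80),(125,255,255)),yellow=((22,150,120),(34,255,255)),orange=((8,180,150),(16,255,255)),red=((0,190,90),(6,255,255)))
def rects(c,im,col,z,amin=100):
    m=cv2.inRange(cv2.cvtColor(im,cv2.COLOR_BGR2HSV),*HSV[col]) if isinstance(col,str) else col
    out=[]
    for k in cv2.findContours(m,cv2.RETR_EXTERNAL,cv2.CHAIN_APPROX_NONE)[0]:
        if cv2.contourArea(k)<amin: continue
        P=plane(c,k[:,0],z)[:,:2]
        (x,y),(a,b),th=cv2.minAreaRect((P*1000).astype(np.float32))
        if a>b: a,b,th=b,a,th-90     # th = direction of short side
        th=(th+90)%180-90
        out.append((round(x/1000,4),round(y/1000,4),round(a,1),round(b,1),round(th,2),k[:,0].mean(0).round()))
    return out
def down(yaw): return [np.pi,0,yaw]
E
python3 - <<'E'
from h import *
c=cam("top"); im=cv2.imread("pics/top0.png")
for col,z in(("blue",.01),("yellow",.016)):
    for r in rects(c,im,col,z,60): print(col,r)
print("cam",ray(c,[[256,192]])[0])
hsv=cv2.cvtColor(im,cv2.COLOR_BGR2HSV); m=cv2.inRange(hsv,(0,0,190),(180,40,255)); m[:185]=0; m[270:]=0
for r in rects(c,im,m,.01,500): print("base",r)
print("edge",plane(c,[[100,253],[430,257]],0)); print("carrier",plane(c,[[163,225],[213,229],[163,250],[212,252],[188,238]],.08))
print("bits",plane(c,[[210,158],[268,158],[302,162],[356,159]],0.02))
print("fences",plane(c,[[294,217],[294,228],[310,208],[343,206],[310,238],[345,237]],.024))
w=cam("wrist");print("wristcam rel TCP",ray(w,[[256,192]])[0]-read_tool_pos(), ray(w,[[252,191]])[1])
cv2.imwrite("pics/fx.png",cv2.resize(im[180:265,270:450],None,fx=4,fy=4,interpolation=cv2.INTER_CUBIC))
E
```

```text
blue (0.4523, 0.4679, 55.5, 111.7, -7.24, array([137., 238.]))
yellow (0.4572, 0.1836, 56.7, 109.1, 1.37, array([240., 238.]))
yellow (0.5613, 0.4197, 37.4, 74.5, -59.42, array([155., 198.]))
cam [0.36996798 0.1229786  1.34659704]
base (0.5046, -0.0734, 127.6, 269.8, -1.54, array([334., 220.]))
edge [[ 0.41010721  0.57059978  0.        ]
 [ 0.40960675 -0.33868365  0.        ]]
carrier [[0.48289277 0.38210867 0.08      ]
 [0.47416404 0.25127232 0.08      ]
 [0.41812782 0.37941853 0.08      ]
 [0.41479256 0.25231001 0.08      ]
 [0.44999773 0.31556094 0.08      ]]
bits [[ 0.67667817  0.27110371  0.02      ]
 [ 0.67832528  0.10966046  0.02      ]
 [ 0.66798297  0.0151554   0.02      ]
 [ 0.67829819 -0.13537671  0.02      ]]
fences [[ 0.51393934  0.03759571  0.024     ]
 [ 0.48401386  0.03756885  0.024     ]
 [ 0.53904441 -0.00601071  0.024     ]
 [ 0.54548748 -0.09622916  0.024     ]
 [ 0.45742789 -0.00567277  0.024     ]
 [ 0.46103949 -0.10041493  0.024     ]]
wristcam rel TCP [0.07523138 0.01760706 0.13500611] [[-0.29840196 -0.06432353 -0.95227113]]
```

View pics/fx.png

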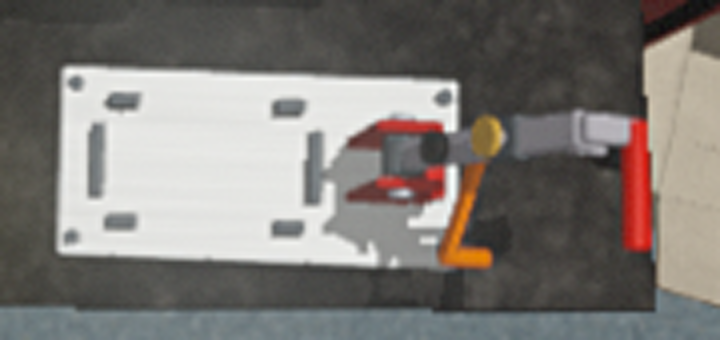

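Run:
```python
from h import *
for n,p in(("nest",(.45,.06,.25)),("car",(.42,.36,.28))):
    ctrl.move_pose(list(p),down(np.pi/2)); ctrl.sleep(.2)
    c,im=shot("wrist"); cv2.imwrite(f"pics/w_{n}.png",im); np.savez(f"w_{n}.npz",*c)
    for col,z in(("blue",.01),("yellow",.016)): print(n,col,rects(c,im,col,z,200))
print(read_t())
```

```text
nest blue []
nest yellow [(0.4583, 0.1836, 53.7, 109.8, 3.47, array([259.,  66.]))]
car blue [(0.4539, 0.4688, 54.4, 109.7, -7.43, array([277.,  80.]))]
car yellow [(0.4584, 0.1747, 54.8, 90.1, 3.25, array([274., 265.])), (0.5612, 0.4226, 36.1, 72.1, -59.27, array([350., 116.]))]
4.175
```

View pics/w_nest.png

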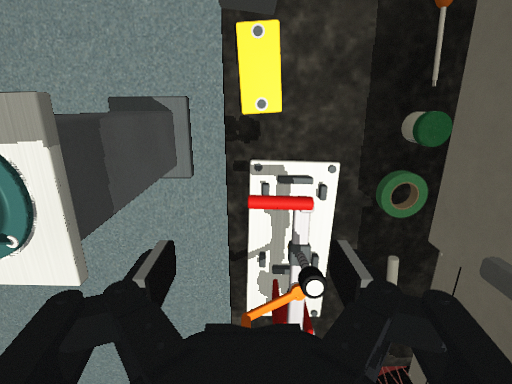

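View pics/w_car.png

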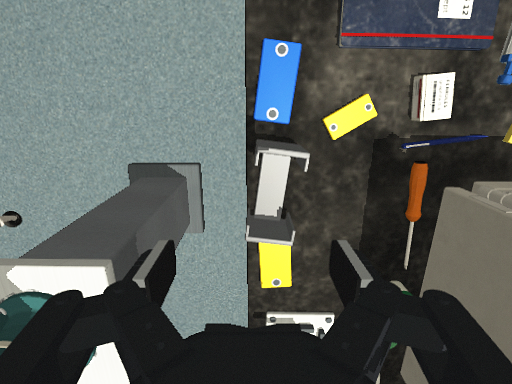

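```bash
cat >> h.py <<'E'
import os,json
def nest(): 
    d=json.load(open('fx.json')); return np.array([d['x'],d['y'],.01]),d['yaw']
def fx(p):  # fixture-frame -> world
    o,y=nest(); return o+Rn.from_euler('z',y).apply(p)
def handle(a,dx=0):
    return fx([-.042+dx,-.115+.185*np.cos(a)-.03*np.sin(a),.096+.185*np.sin(a)+.03*np.cos(a)])
def swing(a0,a1,dx=0,yaw=None,v=.12,off=np.zeros(3)):
    o,y=nest(); n=max(2,int(abs(a1-a0)/.2)+1)
    for a in np.linspace(a0,a1,n)[1:]:
        ctrl.line_to(list(handle(a,dx)+off-[0,0,.011]),down(np.pi+y),vel=v)
        f=np.round(read_contact_force(),1); print(round(a,2),f)
E
python3 - <<'E'
from h import *
c=cam("top"); P=plane(c,[[320.7,220.6]],.024)[0]; print("nest top",P)
th=np.radians(-1.54); n2=np.array([.5046,-.0734])+.0375*np.array([-np.sin(th),np.cos(th)]); print(n2)
json.dump(dict(x=float((P[0]+n2[0])/2),y=float((P[1]+n2[1])/2),yaw=float(th)),open('fx.json','w'))
z=np.load('w_nest.npz'); w=[z[k] for k in z.files]; im=cv2.imread('pics/w_nest.png')
print("handle exp",handle(-.15),proj(w,[handle(-.15)]))
for r in rects(w,im,'red',handle(-.15)[2],100): print(r)
hs=cv2.cvtColor(im,cv2.COLOR_BGR2HSV); print(hs[202,270:290:6])
# base corners
print(plane(w,[[250,160],[340,163]],.01), fx([.065,.1,0]),fx([-.065,.1,0]))
# fences (z .024)
print(plane(w,[[297,179],[265,188],[323,191]],.024), proj(w,[fx([0,0,0])]))
E
```

```text
nest top [ 0.50488187 -0.03493779  0.024     ]
[ 0.50560781 -0.03591354]
handle exp [0.4652059  0.03808272 0.10801708] [[267.00302166 200.84090323]]
(0.4797, 0.0365, 15.6, 71.3, 88.31, array([280., 202.]))
[[  2 212 247]
 [  1 208 246]
 [  2 211 245]
 [  1 210 244]]
[[0.44572036 0.06434792 0.01      ]
 [0.5744221  0.06003227 0.01      ]] [0.57290885 0.06279135 0.01      ] [0.4429558  0.06628508 0.01      ]
[[0.51152161 0.04014918 0.024     ]
 [0.46690671 0.02700707 0.024     ]
 [0.54942796 0.02248498 0.024     ]] [[288.99666859 224.15452543]]
```

Run:
```python
from h import *
d=json.load(open('fx.json')); d['x']=.507; json.dump(d,open('fx.json','w')); o,y=nest()
h=handle(-.15)
ctrl.move_pose(list(h+[0,0,.12]),down(np.pi+y)); fingers.move_gripper(.05)
ctrl.line_to(list(h+[0,-.001,-.011]),vel=.12); print(read_contact_force())
fingers.move_gripper(.01,25); print(read_finger_gap(),read_contact_force())
swing(-.15,1.85)
c,im=shot("top"); cv2.imwrite("pics/t2.png",cv2.resize(im[150:280,260:460],None,fx=3,fy=3)); print(read_t(),read_finger_gap())
```

```text
[-0.23684148 -0.48076223  0.31078861]
0.014990160833406289 [ 0.22156678 -2.46461023  3.49321657]
0.05 [ 2.3 -4.4 -2.3]
0.25 [ 2.4 -1.1 -2.5]
0.45 [2.4 5.8 1.7]
0.65 [-0.2  9.8  7.3]
0.85 [-2.5 10.5 12.5]
1.05 [-2.2  7.3 12.2]
1.25 [-1.2  2.1 11.1]
1.45 [-0.1 -0.2  7.2]
1.65 [ 0.  -1.1  4.9]
1.85 [-0.   0.1 -0.2]
12.7833 0.015115724122839376
```

View pics/t2.png

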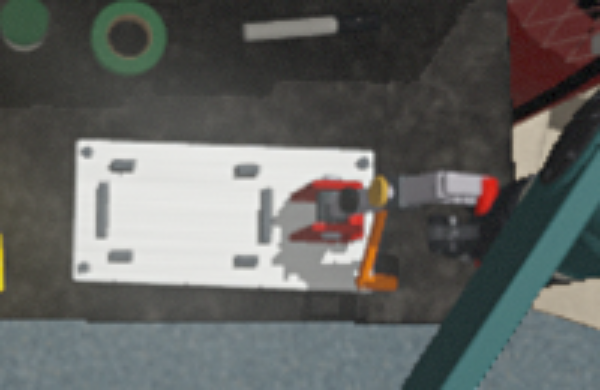

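Run:
```python
from h import *
o,y=nest()
fingers.move_gripper(.035); p=np.array(read_tool_pos())
ctrl.line_to(list(p+[0,0,.1])); ctrl.move_pose([.46,.0,.33],down(np.pi/2)); fingers.move_gripper(.085)
ctrl.move_pose([.46,.05,.25],down(np.pi/2)); ctrl.sleep(.2)
c,im=shot("wrist"); cv2.imwrite("pics/w2.png",im); np.savez('w2.npz',*c)
g=cv2.cvtColor(im,cv2.COLOR_BGR2GRAY); s=cv2.cvtColor(im,cv2.COLOR_BGR2HSV)
q=proj(c,[fx([a,b,0]) for a,b in((.06,.095),(.06,-.09),(-.06,-.09),(-.06,.095))]).astype(int)
poly=np.zeros_like(g); cv2.fillPoly(poly,[q],255); m=((g<140)&(poly>0)).astype(np.uint8)*255
for r in rects(c,im,m,.024,25): print(r[:5],Rn.from_euler('z',-y).apply(np.r_[r[0],r[1],.01]-o).round(4),r[5])
print(plane(c,q,.01)[0]); print(read_t(),proj(c,[fx([0,0,0])]))
ctrl.move_pose([.44,.40,.2],down(np.pi/2)); ctrl.sleep(.2); c,im2=shot("wrist"); cv2.imwrite("pics/w3.png",im2); np.savez('w3.npz',*c)
cv2.imwrite("pics/w23.png",np.hstack([im[100:384,150:450],im2[60:344,150:450]]))
```

```text
(0.503, -0.1066, 19.9, 50.8, 89.68) [-0.0021 -0.0713  0.    ] [279. 262.]
(0.5443, -0.0899, 12.4, 29.0, 3.88) [ 0.0388 -0.0535  0.    ] [306. 253.]
(0.4629, -0.0878, 10.8, 28.1, 0.26) [-0.0427 -0.0535  0.    ] [254. 252.]
(0.5472, 0.0222, 14.4, 25.0, -3.67) [0.0386 0.0587 0.    ] [313. 184.]
(0.4664, 0.0246, 11.3, 23.5, -0.08) [-0.0422  0.0589  0.    ] [256. 182.]
(0.507, 0.0405, 12.8, 51.2, 87.94) [-0.002   0.0759  0.    ] [285. 171.]
(0.5591, 0.0554, 8.3, 10.3, 4.28) [0.0496 0.0922 0.    ] [323. 161.]
(0.4567, 0.0576, 8.3, 8.4, -0.11) [-0.0528  0.0916  0.    ] [249. 159.]
[0.56810545 0.05913252 0.01      ]
16.925 [[282.16713481 217.1681329 ]]
```

View pics/w23.png

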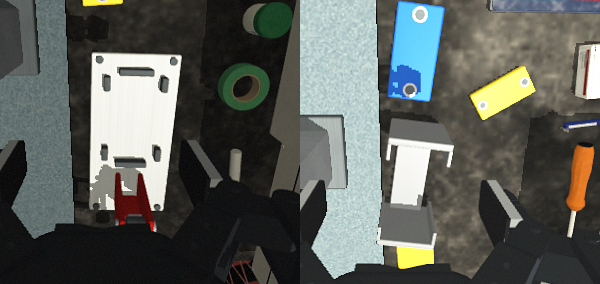

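Run:
```python
from h import *
json.dump(dict(x=.506,y=-.0352,yaw=float(np.radians(-1.56))),open('fx.json','w'))
z=np.load('w3.npz'); c=[z[k] for k in z.files]; im=cv2.imread('pics/w3.png')
s=cv2.cvtColor(im,cv2.COLOR_BGR2HSV)
m=cv2.inRange(s,(0,0,150),(180,40,255)); n=np.zeros_like(m); n[205:270,225:310]=m[205:270,225:310]
for r in rects(c,im,n,.012,100): print(r)
for rr in range(210,262,10):
    xs=np.flatnonzero(n[rr]); 
    if len(xs): print(rr,plane(c,[[xs[0],rr],[xs[-1]+1,rr]],.012).round(4).tolist())
cv2.imwrite("pics/c3.png",cv2.resize(im[165:315,215:315],None,fx=4,fy=4,interpolation=cv2.INTER_CUBIC))
for col,zz in(("blue",.01),("yellow",.016)): print(rects(c,im,col,zz,200))
```

```text
(0.4644, 0.3115, 75.4, 93.6, -4.97, array([270., 227.]))
(0.407, 0.307, 8.4, 96.4, -1.95, array([227., 237.]))
210 [[0.4042, 0.3482, 0.012], [0.5058, 0.348, 0.012]]
220 [[0.4038, 0.334, 0.012], [0.504, 0.3338, 0.012]]
230 [[0.4033, 0.3195, 0.012], [0.4727, 0.3193, 0.012]]
240 [[0.4028, 0.3046, 0.012], [0.4717, 0.3044, 0.012]]
250 [[0.4022, 0.2893, 0.012], [0.4694, 0.2891, 0.012]]
260 [[0.4017, 0.2735, 0.012], [0.4601, 0.2734, 0.012]]
[(0.7104, 0.3882, 8.0, 128.9, -82.67, array([462., 179.])), (0.4538, 0.4691, 54.3, 109.6, -7.48, array([264., 110.]))]
[(0.458, 0.1776, 39.9, 54.5, -87.94, array([264., 317.]))]
```

View pics/c3.png

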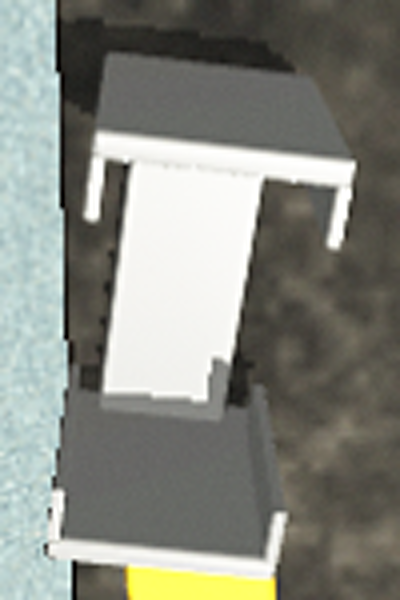

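Run:
```python
from h import *
z=np.load('w3.npz'); c=[z[k] for k in z.files]
f=lambda L,zz: plane(c,(np.array(L)+.5)/4-.5+[215,165],zz)[:,:2]
A=f([(98,130),(355,160),(48,556),(272,577)],.08); B=f([(133,165),(102,400),(263,178),(232,360)],.012)
print(A.round(4),A.mean(0)); print(B.round(4))
d=A[:2].mean(0)-A[2:].mean(0); print("yaw long",-np.degrees(np.arctan2(d[0],d[1])),np.linalg.norm(d),
 [np.degrees(np.arctan2(*(A[i+1]-A[i])[::-1])) for i in(0,2)],[-np.degrees(np.arctan2(*(B[i]-B[i+1]))) for i in(0,2)])
```

```text
[[0.4265 0.3893]
 [0.492  0.3811]
 [0.4096 0.2577]
 [0.4753 0.25  ]] [0.45084584 0.31953652]
[[0.4341 0.3539]
 [0.4226 0.2661]
 [0.4763 0.3493]
 [0.4677 0.2819]]
yaw long -7.302493871284296 0.13243283479428883 [np.float64(-7.178867440544016), np.float64(-6.744247515695719)] [np.float64(-7.436101767434114), np.float64(-7.2822911485137976)]
```

```bash
cat >> h.py <<'E'
def F(): return np.round(read_contact_force(),1)
def lower(p,z1,step=.002,lim=6,vel=.05):
    f0=np.array(read_contact_force()); p=np.array(p,float)
    while p[2]>z1+1e-6:
        p[2]=max(z1,p[2]-step); ctrl.line_to(list(p),vel=vel)
        if read_contact_force()[2]-f0[2]>lim: break
    return p,F()-f0.round(1)
E
python3 - <<'E'
from h import *
cy=np.radians(90-7.2)
ctrl.move_pose([.4508,.3195,.13],down(cy)); ctrl.line_to([.4508,.3195,.03],down(cy),vel=.12); print(F())
p,f=lower([.4508,.3195,.03],.012,.006); print(p,f)
fingers.move_gripper(.03,50); print(read_finger_gap(),read_finger_force(),F())
ctrl.line_to([.4508,.3195,.16],vel=.1); print(read_finger_gap(),F())
o,y=nest(); t=fx([0,0,.15])
ctrl.line_to(list(t),down(np.pi/2+y),vel=.15); ctrl.line_to(list(fx([0,0,.035])),vel=.08); print(read_finger_gap(),F(),read_tool_pos(),t)
c,im=shot("wrist"); cv2.imwrite("pics/w4.png",cv2.resize(im[120:384,130:400],None,fx=2,fy=2)); print(read_t())
E
```

```text
[ 0.2  0.3 -0.1]
[0.4508 0.3195 0.012 ] [-0.1 -0.3 -0.2]
0.04219001105706798 51.29207789897919 [-0.7  0.3  2.7]
0.04205192027448605 [ 1.1 -0.9 -3.3]
0.04195565823700587 [-0.4  1.  -3.2] [ 0.50654746 -0.03529919  0.04572884] [ 0.506  -0.0352  0.16  ]
27.075
```

View pics/w4.png

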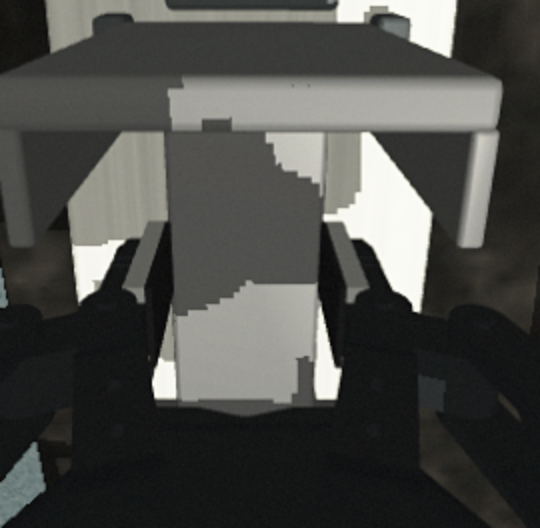

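Run:
```python
from h import *
ok=False
for dx,dy in [(0,0),(0,.002),(0,-.002),(.002,0),(-.002,0),(0,.004),(0,-.004),(.002,.002),(-.002,.002),(.002,-.002),(-.002,-.002)]:
    b=fx([dx,dy,.028]); ctrl.line_to(list(b),vel=.05)
    p,f=lower(b,.0215,.002,6); print(dx,dy,p[2].round(4),f,read_tool_pos()[2])
    if p[2]<.0245: ok=True; break
print(ok,read_finger_gap(),read_t())
if ok:
    fingers.move_gripper(.08); ctrl.sleep(.3); q=np.array(read_tool_pos()); ctrl.line_to(list(q+[0,0,.15]),vel=.12)
    r=fx([-.05,.10,.24]); ctrl.move_pose(list(r),down(np.pi/2)); ctrl.sleep(.2)
    c,im=shot("wrist"); cv2.imwrite("pics/w5.png",cv2.resize(im[60:384,130:400],None,fx=1.8,fy=1.8)); np.savez('w5.npz',*c); print(rects(c,im,'yellow',.016,300)); print(F())
```

```text
0 0 0.0215 [-2.7  0.1  7.9] 0.02258725045670354
True 0.0419409691357985 29.6167
[(0.4583, 0.1836, 53.7, 109.7, 3.49, array([253.,  70.]))]
[-0.3 -0.3  0.9]
```

View pics/w5.png

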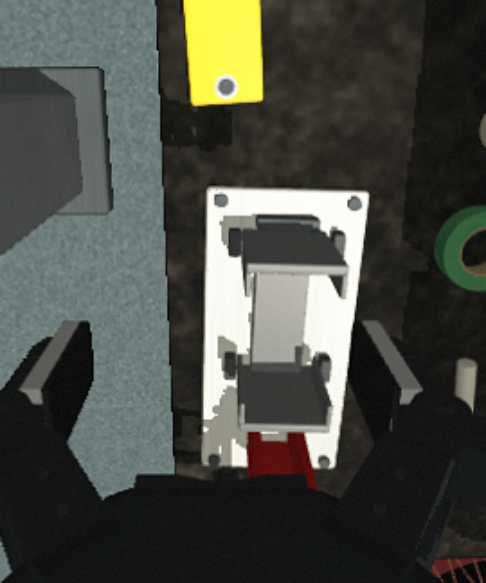

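```bash
cat >> h.py <<'E'
def find(col,zt,guess):
    ctrl.move_pose([guess[0],guess[1]+.04,.22],down(np.pi/2)); ctrl.sleep(.2)
    c,im=shot("wrist"); R=[r for r in rects(c,im,col,zt,300) if abs(r[2]-54)<5 and abs(r[3]-110)<6]
    print(col,R); return min(R,key=lambda r:np.hypot(r[0]-guess[0],r[1]-guess[1])) if R else None
def plate(col,t,guess,zfloor):
    x,y,_,_,th,_=find(col,t,guess); o,fy=nest(); a=down(np.pi/2+np.radians(th))
    fingers.move_gripper(.08)
    ctrl.move_pose([x,y,.1],a); ctrl.line_to([x,y,.03],a,vel=.12); p,f=lower([x,y,.03],.010,.005); print(p,f)
    fingers.move_gripper(.045,40); print("gap",read_finger_gap())
    ctrl.line_to([x,y,.19],vel=.1); g=read_finger_gap(); print("gap",g,F())
    if not .048<g<.06: print("lost"); return False
    ctrl.line_to(list(fx([0,0,.18])),down(np.pi/2+fy),vel=.18); print("gap",read_finger_gap(),F())
    ctrl.line_to(list(fx([0,0,zfloor+.02])),vel=.08)
    p,f=lower(fx([0,0,zfloor+.02]),zfloor+.0105,.002,4); print("set",p,f,"gap",read_finger_gap())
    fingers.move_gripper(.075); ctrl.sleep(.2); q=np.array(read_tool_pos()); ctrl.line_to(list(q+[0,0,.16]),vel=.12); print(F(),read_t())
    return True
E
python3 - <<'E'
from h import *
plate('yellow',.016,(.4583,.1836),.022) and plate('blue',.010,(.4538,.469),.038)
ctrl.move_pose(list(fx([-.03,.06,.22])),down(np.pi/2)); ctrl.sleep(.2)
c,im=shot("wrist"); cv2.imwrite("pics/w6.png",cv2.resize(im[60:384,130:400],None,fx=1.8,fy=1.8)); np.savez('w6.npz',*c)
for col,z in(('blue',.048),('yellow',.038)): print(rects(c,im,col,z,100))
E
```

```text
yellow [(0.458, 0.1847, 53.9, 110.8, 3.48, array([252., 194.]))]
[0.458  0.1847 0.01  ] [-1.3 -0.4 -0.4]
gap 0.05239837392190045
gap 0.05284221693097612 [ 0.6  0.6 -1.2]
gap 0.053099599133046044 [ 0.2  0.3 -0.3]
set [ 0.506  -0.0352  0.0325] [-0.4 -0.9  0.6] gap 0.052441344847872585
[ 0.  -0.5 -0.5] 46.2
blue []Traceback (most recent call last):
  File "<stdin>", line 2, in <module>
  File "h.py", line 53, in plate
    x,y,_,_,th,_=find(col,t,guess); o,fy=nest(); a=down(np.pi/2+np.radians(th))
    ^^^^^^^^^^^^
TypeError: cannot unpack non-iterable NoneType object
```

Run:
```python
from h import *
c,im=shot("wrist"); print(rects(c,im,'blue',.01,200))
c,im2=shot("top"); print(rects(c,im2,'blue',.01,100)); print(read_tool_pos(),read_t(),F())
cv2.imwrite("pics/w7.png",np.hstack([im,im2])[:,:])
cv2.imwrite("pics/w7.png",cv2.resize(np.hstack([im,im2]),(800,300)))
```

```text
[(0.712, 0.3902, 8.3, 129.8, -82.73, array([427., 246.]))]
[(0.4526, 0.4679, 55.4, 111.7, -7.62, array([135., 238.]))]
[0.45414809 0.50858157 0.22009377] 48.525 [-1.2  1.5  0.3]
```

View pics/w7.png

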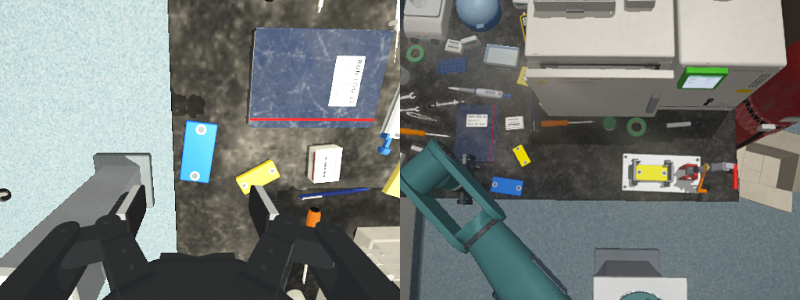

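```bash
sed -i 's/blue=((100,150,80)/blue=((92,120,120)/' h.py
python3 - <<'E'
from h import *
plate('blue',.010,(.4538,.469),.038)
ctrl.move_pose(list(fx([-.03,.06,.22])),down(np.pi/2)); ctrl.sleep(.2)
c,im=shot("wrist"); cv2.imwrite("pics/w6.png",cv2.resize(im[60:384,130:400],None,fx=1.8,fy=1.8)); np.savez('w6.npz',*c)
for col,z in(('blue',.048),('yellow',.038)): print(rects(c,im,col,z,100))
E
```

```text
blue [(0.454, 0.4699, 54.2, 111.0, -7.56, array([253., 194.]))]
[0.454  0.4699 0.01  ] [2.3 1.  0. ]
gap 0.0521734386133509
gap 0.0521235047217593 [-0.   0.5 -1.1]
gap 0.05208188425674078 [ 0.1 -0.5 -0.5]
set [ 0.506  -0.0352  0.0485] [ 1.2 -0.2  0.3] gap 0.05223034207432015
[ 0.3  0.5 -0.1] 63.0417
[(0.5048, -0.0394, 52.4, 101.3, -1.34, array([274., 218.]))]
[]
```

View pics/w6.png

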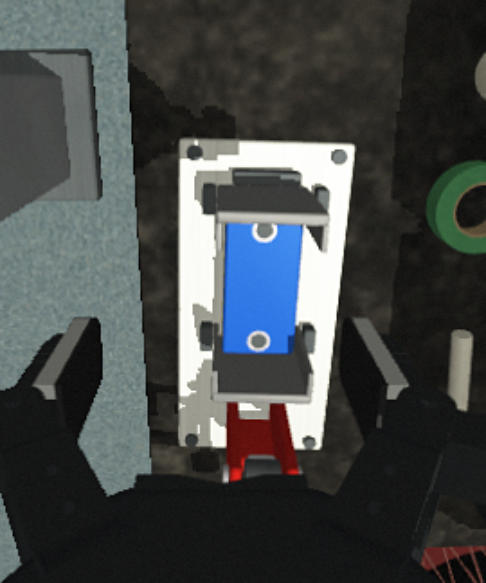

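Run:
```python
from h import *
o,y=nest(); p=np.array(read_tool_pos()); ctrl.line_to([p[0],p[1],.38],vel=.2)
h=handle(1.95); ctrl.move_pose([h[0],h[1],.38],down(np.pi+y)); fingers.move_gripper(.055)
b=h-[0,0,.011]; ctrl.line_to(list(b+[0,0,.04]),vel=.12); print(F()); q,f=lower(b+[0,0,.04],b[2],.01,6); print(q-b,f)
fingers.move_gripper(.01,25); print(read_finger_gap(),F())
swing(1.95,.01); print(read_finger_gap(),read_t())
```

```text
[-0.1 -0.5 -0.1]
[0. 0. 0.] [0.1 0.6 0.5]
0.01496644965285317 [ 0.1 -0.8  0.8]
1.73 [-0.8 -3.2  6.4]
1.52 [-0.7 -1.1  8. ]
1.3 [1.8 0.6 3.1]
1.09 [ 3.2 -0.4 -0.2]
0.87 [ 4.3 -0.6 -3.2]
0.66 [ 4.2 -1.6 -2.8]
0.44 [ 5.2 -1.7 -1.6]
0.23 [ 4.6 -2.1 -2.8]
0.01 [-0.1 -5.9  7.7]
0.014929198371862504 73.7417
```

Run:
```python
from h import *
o,y=nest(); fingers.move_gripper(.035); p=np.array(read_tool_pos()); ctrl.line_to([p[0],p[1],.27],vel=.12)
fingers.move_gripper(.0,30)
ctrl.move_pose(list(fx([0,0,.25])),down(np.pi/2+y)); ctrl.line_to(list(fx([0,0,.205])),vel=.1); f0=F()
zz=.205
while zz>.14:
    zz-=.002; ctrl.line_to(list(fx([0,0,zz])),vel=.03); f=F()[2]-f0[2]
    if zz<.17 and f>4.5: break
    if f>15: break
ctrl.sleep(.3)
print("stop",zz,read_tool_pos(),F(),f0,"expect",.038+.097+.011+.008)
p=fx([0,0,.23]); ctrl.line_to(list(p),vel=.1); p=fx([-.05,.08,.28]); ctrl.move_pose(list(p),down(np.pi/2)); ctrl.sleep(.2)
c,im=shot("wrist"); np.savez('w8.npz',*c); cv2.imwrite("pics/w8.png",im); c2,im2=shot("top"); cv2.imwrite("pics/t8.png",im2)
a=cv2.resize(im[150:350,200:350],None,fx=2.6,fy=2.6); b=cv2.resize(im2[190:290,300:400],(390,390)); b=cv2.copyMakeBorder(b,0,130,0,0,0)
cv2.imwrite("pics/wt8.png",np.hstack([a,b])); print(read_t())
```

```text
stop 0.15299999999999994 [ 0.50608138 -0.03523122  0.16402173] [-0.8  0.7  4.6] [-0.3  0.8 -0.4] expect 0.15400000000000003
86.2667
```

View pics/wt8.png

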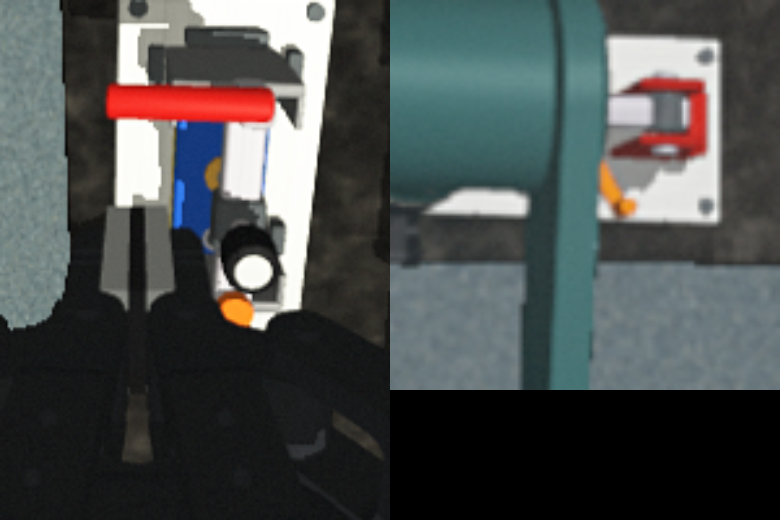

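Run:
```python
from h import *
ctrl.line_to(list(fx([-.05,.08,.31])),vel=.15)
ctrl.move_pose(list(fx([-.15,.18,.14])),down(np.pi/2)); ctrl.sleep(.2)
c,im=shot("wrist"); np.savez('w9.npz',*c)
c2,s=shot("scene"); np.savez('s9.npz',*c2); cv2.imwrite("pics/s9r.png",s);cv2.imwrite("pics/w9r.png",im)
for zz in(.1,.12,.14,.16,.18): print(zz,proj(c,[fx([-.061,-.0888,zz-.01])]).round(1),proj(c2,[fx([-.061,-.0888,zz-.01])]).round(1),proj(cam("top"),[fx([-.061,-.0888,zz-.01])]).round(1))
u=proj(c2,[fx([-.061,-.0888,.12])])[0].astype(int)
b=cv2.resize(s[max(0,u[1]-50):u[1]+50,u[0]-50:u[0]+50],(400,400)); a=cv2.resize(im[120:320,220:400],None,fx=2.2,fy=2)
cv2.imwrite("pics/ws9.png",np.hstack([a,b])); print(u,a.shape)
```

```text
0.1 [[326.4 442.4]] [[352.1 196.5]] [[358.7 242.3]]
0.12 [[331.2 464.7]] [[353.2 191.3]] [[360.2 241.9]]
0.14 [[336.7 489.8]] [[354.3 185.9]] [[361.8 241.4]]
0.16 [[342.9 518.2]] [[355.5 180.5]] [[363.5 240.9]]
0.18 [[349.9 550.5]] [[356.7 175. ]] [[365.2 240.4]]
[353 188] (400, 396, 3)
```

View pics/ws9.png

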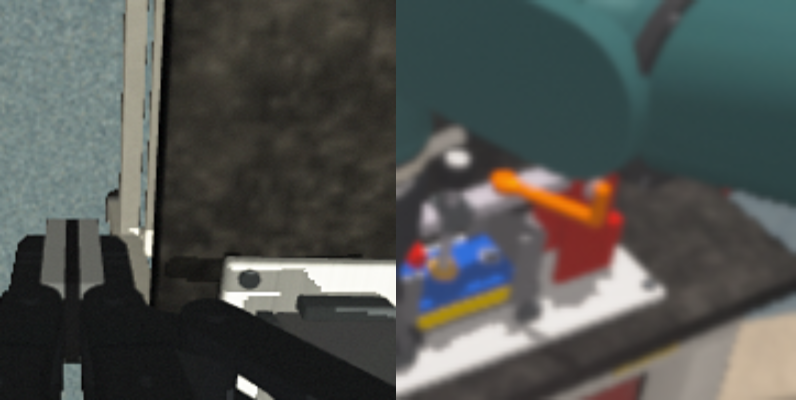

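Run:
```python
from h import *
o,y=nest(); a=down(np.pi/2+y)
p=np.array(read_tool_pos()); ctrl.line_to([p[0],p[1],.30],vel=.2)
ctrl.move_pose(list(fx([-.063,-.122,.25])),a); ctrl.line_to(list(fx([-.063,-.122,.124])),vel=.1); f0=F(); print(f0)
for th in np.linspace(-.7,.75,25):
    q=fx([-.074*np.cos(th),-.047+.074*np.sin(th)-.017,.124]); ctrl.line_to(list(q),vel=.05); f=F()-f0
    if np.hypot(f[0],f[1])>6: break
print(th,f,read_tool_pos())
ctrl.line_to(list(np.array(read_tool_pos())+[0,-.012,0]),vel=.05); q=np.array(read_tool_pos()); ctrl.line_to([q[0],q[1],.28],vel=.12)
ctrl.move_pose(list(fx([-.16,.2,.32])),down(np.pi/2)); ctrl.sleep(.1)
c,im=shot("wrist"); c2,s=shot("scene"); c3,t=shot("top")
b=cv2.resize(s[138:238,303:403],(400,400)); d=cv2.resize(t[190:290,300:400],(400,400)); cv2.imwrite("pics/ws10.png",np.hstack([b,d])); print(read_t())
```

```text
[-0.6 -0.5  0.1]
0.6291666666666667 [-4.8 -9.2  1.3] [ 0.44385109 -0.05683651  0.13377306]
100.2917
```

View pics/ws10.png

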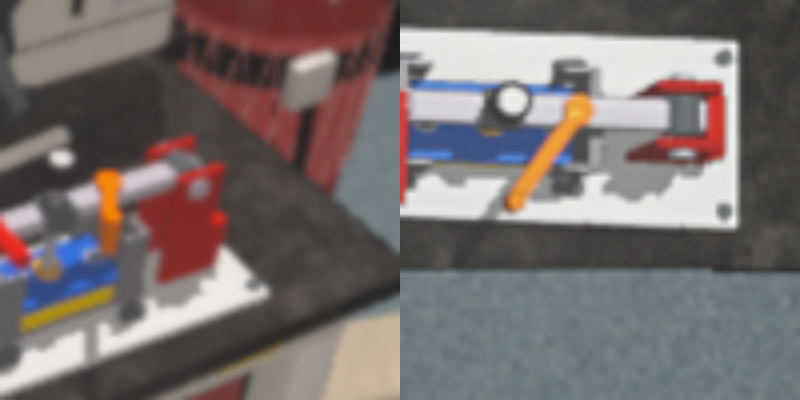

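Run:
```python
from h import *
o,y=nest(); h=handle(0); ctrl.move_pose([h[0],h[1],.27],down(np.pi+y)); fingers.move_gripper(.05)
b=h-[0,0,.011]; ctrl.line_to(list(b+[0,0,.04]),vel=.12); q,f=lower(b+[0,0,.04],b[2],.01,6); print(q-b,f)
fingers.move_gripper(.01,25); print(read_finger_gap(),F())
swing(0,1.92,v=.1); print(read_finger_gap()); ctrl.sleep(.3)
fingers.move_gripper(.035); ctrl.sleep(.3); p=np.array(read_tool_pos()); ctrl.line_to([p[0],p[1],.38],vel=.12)
ctrl.move_pose(list(fx([-.1,.1,.36])),down(np.pi/2)); ctrl.sleep(.3)
c,im=shot("wrist"); c3,t=shot("top"); print(rects(c,im,'blue',.048,300))
cv2.imwrite("pics/f.png",np.hstack([cv2.resize(im[120:340,200:380],(400,489)),cv2.resize(t[170:270,300:380],(391,489))])); print(read_t(),F())
```

```text
[0. 0. 0.] [-0.9 -0.1  0.6]
0.015302870761485003 [ 0.  -5.2 -0.3]
0.21 [ 1.1 -4.4 -4. ]
0.43 [ 1.   0.8 -2.5]
0.64 [-1.2  7.   4.3]
0.85 [-3.4  8.6 10.1]
1.07 [-2.7  5.3 11. ]
1.28 [-1.8  2.6  7.4]
1.49 [-2.1  0.3  5.2]
1.71 [-0.  -0.1  1.8]
1.92 [-0.2  1.  -2.9]
0.014556482247556108
[(0.5038, -0.0398, 53.2, 101.1, -0.82, array([305., 209.]))]
114.625 [ 0.2  0.1 -0.4]
```

View pics/f.png

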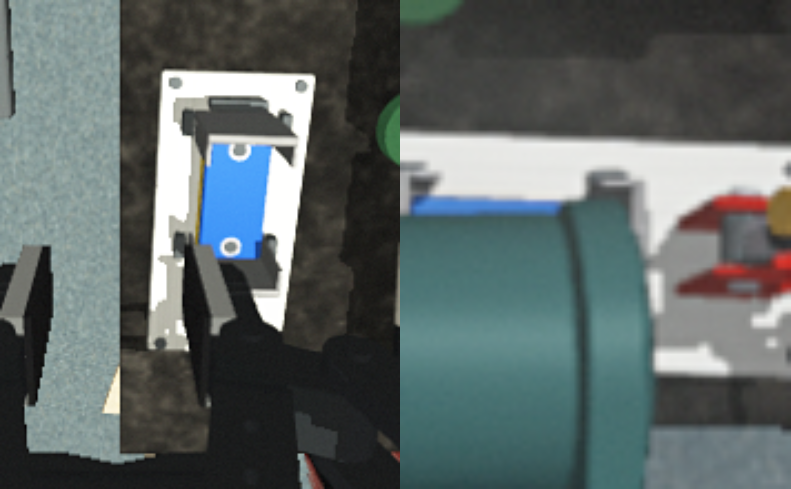

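The last picture shows the loaded carrier still seated with the blue plate flat on top. The clamp has swung clear and the arm is touching nothing, so I'm handing in.

```bash
python3 -c "
from h import *
print(job.close_job(),read_t())"
```

```text
the job is handed in; nothing more can be done
the job is handed in; nothing more can be done
```

The job is handed in at about 115 s, with no verdict returned: the carrier is in the nest with both plates I found (yellow and blue), the probe is locked on the top plate and the clamp is open; on my first move the arm knocked the clamp shut, with contact force unrecorded, and I reopened it before placing anything.

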